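# Check an upright with an engineer's square

## Task

Check whether the upright stands square on its base plate. First take the vial off the plate and stand it upright on the desk; then set the engineer's square on the plate and push it into the corner until its stock sits flat on the plate and its blade edge lies against the upright. Finish still gripping the square there, pressing it firmly both down and against the upright, and leave the other things on the desk where they are.

Things in the scene. Friction and masses are not known exactly. Their poses are not given: they have to be found in the camera images.
- plate: aluminium base plate of a small fixture, 200 x 110 mm, fixed to the desk on short rubber feet, somewhere left or right of the middle of the desk. Origin at desk level below the plate's centre; its top face is at z = 14 mm above that, its underside at 3 mm. x runs along its length, towards the end that carries the upright; z up. Smooth metal: the square slides on it with friction about 0.25
- upright: aluminium block bolted on the plate, 30 mm (x) x 50 mm (y) x 65 mm high, two small screw heads 3 mm higher. Fixed. Origin at the centre of its underside, on the plate's top face, 65 mm along +x from the plate's centre. Axes parallel to the plate's. Its working face, which makes the corner with the plate, is at x = -15 mm and looks to -x over the long clear part of the plate (150 mm)
- square: steel try square, L-shaped, 0.22 to 0.34 kg, standing on its stock on the desk. Origin: centre of the stock's underside. Stock: dark bar 110 mm long (x), 20 wide (y), 24 high; grip it across its width near the middle. Blade: 8 mm thick (y), x = 33 to 55 mm, up to z = 72 mm. Blade edge and stock end are flush at x = 55 mm: this side goes against the upright, the underside on the plate
- square_heel (a point): outer corner of the square: lower end of its +x side, at x = 55 mm, z = 0 of the square
- square_toe (a point): other end of the stock's underside, at x = -55 mm, z = 0 of the square
- square_tip (a point): top of the blade's outer edge, at x = 55 mm, z = 72 mm of the square
- sample_vial: small screw-cap sample vial with a blue cap, 27 mm in diameter, 62 mm high, standing on the plate 45 to 75 mm in front of the upright's face. Origin at the centre of its underside, z up along its axis. The other vials and jars at the back of the desk have no part in the job
- rubber_eraser: bystander: eraser in a card sleeve, 19 x 44 x 12 mm, lying near the desk's front; origin at the centre of its underside
- petri: bystander: small petri dish, 60 mm in diameter, 13 mm high, behind the work; origin at the centre of its underside
Mind the look-alikes: they are no part of the job. Leave any orange or red look-alike of the square alone.

How it is judged:
By the outcome, as a careful person would: the job done as asked, in the order asked, and still so for the second after the job is handed in, while the arm keeps its last pose, push and grip.
It also fails if it takes over 72 s, if anything falls off the work surface, if the arm or the gripper's body presses on something with over 40 N, if the wrist force passes 120 N, or if a joint passes its speed limit or range.

## Robot

A 7-joint arm with a two-finger parallel gripper is mounted at the origin on a cart in front of the work surface, level with it; the furniture and walls round the work are solid. World frame = base frame: x ahead of the robot, y to its left, z up, the work surface at z = 0. Lengths are in m, angles in rad, forces in N, time in s.
With the tool pointing down it reaches from about 0.425 to 0.925 m from the base axis. Payload 6.8 kg.
Tool frame: the origin (TCP) lies at the very end of the fingers, on their centre line; the grasp point (between the pads) lies 19 mm behind it; z points along the fingers, x is the direction in which the jaws open and shut, and the axes are right-handed (so a half turn about z gives the same grasp; the last joint's range is limited). The gripper opens to 85 mm and grips with 20 to 120 N. Pads are 22 mm wide; open, the fingers measure 114 mm over their backs; the gripper's body (76 mm by 85 mm) begins 54 mm behind the grasp point. The pads swing forward as they close: fully open they stand 13 mm farther back than shut.
Start: joints at [0.992, 0.477, 0.022, 1.555, -0.011, 1.109, -0.083], TCP at [0.306, -0.602, 0.231] pointing down, gripper open.
Joint ranges: [-2.96, 2.96], [-0.34, 2.1], [-1.41, 1.46], [0.24, 2.44], [-1.37, 4.51], [0.17, 1.92], [-2.96, 2.96]. Speed limits (rad/s): [2.39, 2.39, 3.14, 3.14, 3.14, 3.14, 3.14].

## Interface

Orientations are given as a rotation vector (axis times angle).
In Python, from bench import r, grab_frame gives the robot as it stands. The module is installed in compiled form; this text tells all that it offers.
- The arm moves only by the tool send_rows, never from a script. Its argument "series" is a list of rows, each a list of 2 entries, a list of its own where there are three numbers: the shift along the tool's x, y, z in m, then the turn, a rotation vector about the tool's x, y, z in units of 5 degrees (1.0 is 5 degrees). A call has 1 to 20 rows; each row shifts and turns the commanded pose from where the row before left it, along the tool's axes as they then stand; what a row does not reach is not made up. A row lasts 1/8 s, in which the tool goes at most 62.5 mm and 10.7 degrees, less where a joint would pass 70% of its speed; a pose out of reach is approached as far as the arm can. A call is refused whole if a number of a shift passes 0.0625 or a number of a turn 1, either way. A call with a gripper value outside its range is refused whole. "fingers" is the closure in counts, from 0 (fully open) to 255 (shut), set as the call begins (left out, the last holds). The fingers move at their own pace and stop on an object; "grip_force" is the grip in N (left out, the last holds). Time passes only in rows, so rows that do not move let the fingers close. It gives the time, the measured TCP pose, the force and the opening at its end, in the units of the state.
- r.get_obs(): the state, without advancing time (a new reading comes with each control period).
- grab_frame(name): name is "scene" or "side" or "wrist"; returns a dict with "frame" (420x560x3 uint8, red, green, blue), "fx", "fy", "cx", "cy" (pixels), "origin" and "rotation" of the camera in the world; the wrist camera has in their place "T_tool_cam" (4x4, takes a point from camera to tool coordinates, whose origin is the TCP and whose axes are the tool frame's). Camera axes: x right, y down, z forward; pixel columns grow to the right and rows downward; lengths in m; the calibration is good to about 2 mm. A picture is of the moment at which its call begins: read the wrist's pose just before it. There is no depth.
- r.hand_in(): hands the job in, once; it reports no verdict.
The state is a dict: "clock": time; "joints": joint angles; "qvel": joint speeds; "tau": joint torques, N m; "tcp_pos": TCP position; "orientation": TCP orientation; "contact_force": force on the tool from outside, world axes, zero at the start; "moment": the same for the moment, N m; "grip_width": finger opening in m.
Only numpy, scipy, OpenCV 4.12 (cv2) and the standard library are available. Lean on these libraries where they do the work, as an engineer would, in place of code of your own. Each camera call takes 0.05 s, during which the arm holds its last target.

## Working session

There is one attempt and no reset: what is moved stays moved. The work goes in short steps, Python scripts to look and compute and a tool call to move; the robot and the scene stay as the last step left them, time stands still between calls to the robot, and variables do not carry over. Pictures are saved under pics/ and viewed, and the job is handed in when it is done.

Besides the shell and the picture viewer there is one more tool, called after ">>>" as name([rows], argument=value, ...), one row to a line, values as JSON. send_rows: Moves the arm, as the interface text tells. Its arguments: {"type":"object","properties":{"series":{"type":"array"},"fingers":{"type":"number"},"grip_force":{"type":"number"}},"required":["series"]}

```bash
mkdir -p pics; cat > h.py <<'E'
import numpy as np,cv2,json
from bench import r,grab_frame
from scipy.spatial.transform import Rotation as R
def snap(n,f):
    d=grab_frame(n); cv2.imwrite('pics/'+f+'.png',cv2.cvtColor(d['frame'],cv2.COLOR_RGB2BGR)); return d
def cam(d,o=None):
    if 'origin' in d: return np.array(d['origin']),np.array(d['rotation'])
    T=np.array(d['T_tool_cam']); Rt=R.from_rotvec(o['orientation']).as_matrix()
    return np.array(o['tcp_pos'])+Rt@T[:3,3], Rt@T[:3,:3]
def ray(d,u,v,z,o=None):
    p,M=cam(d,o); k=M@np.array([(u-d['cx'])/d['fx'],(v-d['cy'])/d['fy'],1]); return p+k*(z-p[2])/k[2]
def proj(d,P,o=None):
    p,M=cam(d,o); c=M.T@(np.array(P)-p); return d['cx']+d['fx']*c[0]/c[2],d['cy']+d['fy']*c[1]/c[2]
E
python3 - <<'E'
from h import *
o=r.get_obs(); print(o)
for n in ['scene','side','wrist']:
    d=snap(n,n+'0'); print(n,d['fx'],d['fy'],d['cx'],d['cy'],cam(d,o))
E
```

```text
{'clock': 0.0, 'joints': array([ 0.99187729,  0.47782504,  0.02236326,  1.55644515, -0.01147888,
        1.10929973, -0.08309549]), 'qvel': array([ 7.50534104e-04, -1.20240315e-03,  8.74396207e-04,  2.28231379e-04,
       -3.64287506e-05, -5.42007169e-04,  1.63047638e-04]), 'tau': array([-3.44581731e-04, -5.96443784e+01,  1.60806835e+00, -2.81195283e+01,
        1.25365428e-02,  9.16729448e-03, -2.01450001e-05]), 'tcp_pos': array([ 0.30589181, -0.60104866,  0.23031212]), 'orientation': array([-2.67761620e+00,  1.64159155e+00,  2.60276822e-03]), 'contact_force': array([ 0.15715597,  0.50815525, -0.10888496]), 'moment': array([0.03490986, 0.06264103, 0.06378109]), 'grip_width': 0.08567704175110515}
scene 412.6565296531335 412.6565296531335 269.60911194797677 209.02353710125453 (array([-0.01638914,  0.40888919,  0.61627358]), array([-1.15560358,  2.22348059, -1.10472204]))
side 403.95022629352144 403.95022629352144 277.9561440793105 212.65265391756992 (array([ 0.40243234, -0.62928951,  0.61441355]), array([-2.22132864,  0.34100447, -0.14411434]))
wrist 292.0646932823522 292.0646932823522 279.90874158382184 203.94457946520612 (array([ 0.36801548, -0.56876804,  0.37244794]), array([[ 0.45427344, -0.85590255, -0.2471163 ],
       [-0.89085812, -0.43729472, -0.12306558],
       [-0.0027305 ,  0.27605099, -0.96113911]]))
```

```bash
sed -i "s/np.array(d\['rotation'\])/R.from_rotvec(d['rotation']).as_matrix()/" h.py
```

```text
(no output)
```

View pics/scene0.png

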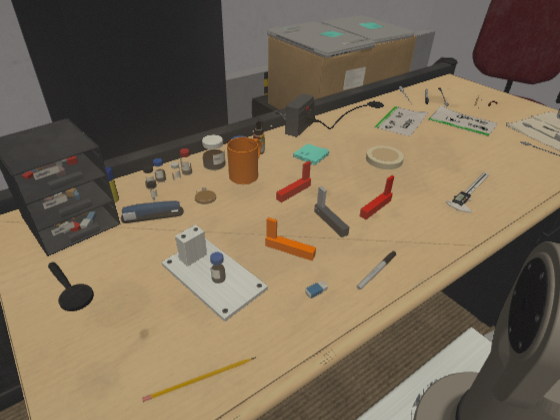

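View pics/side0.png

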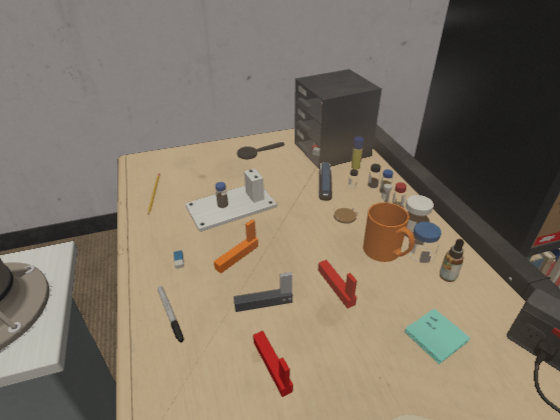

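View pics/wrist0.png

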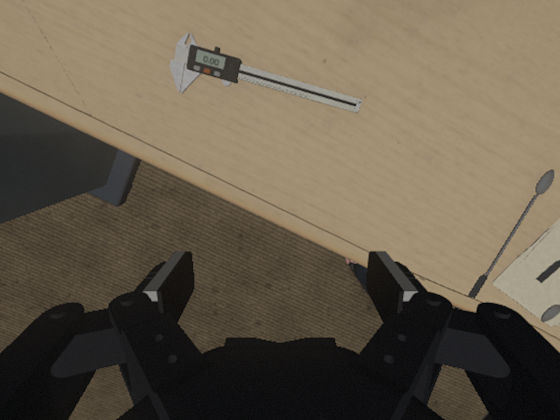

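```bash
python3 - <<'E'
import cv2
a=cv2.imread('pics/scene0.png');b=cv2.imread('pics/side0.png')
cv2.imwrite('pics/c1.png',cv2.resize(a[215:325,150:280],None,fx=6,fy=5.4,interpolation=2)[:600])
cv2.imwrite('pics/c2.png',cv2.resize(b[160:235,180:285],None,fx=7,fy=7,interpolation=2))
cv2.imwrite('pics/c3.png',cv2.resize(a[180:240,305:360],None,fx=8,fy=8,interpolation=2))
cv2.imwrite('pics/c4.png',cv2.resize(b[265:320,225:305],None,fx=8,fy=8,interpolation=2))
E
```

```text
(no output)
```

View pics/c1.png

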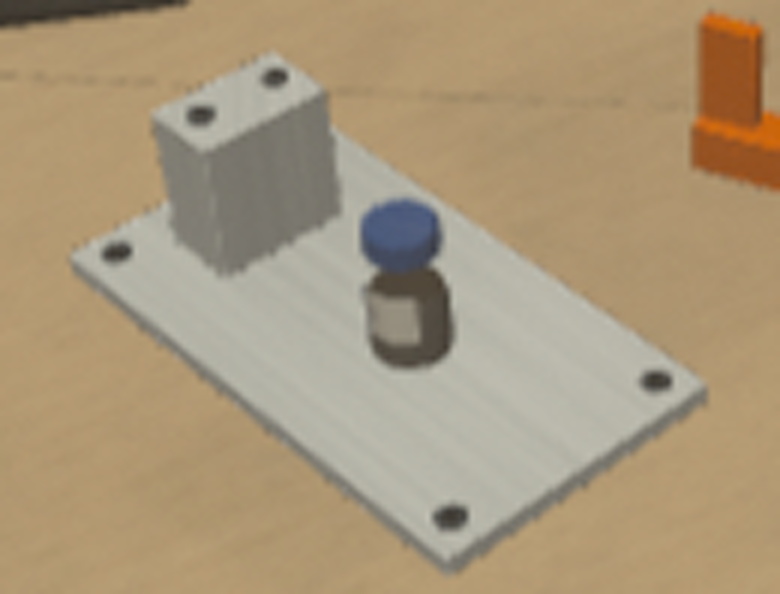

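View pics/c2.png

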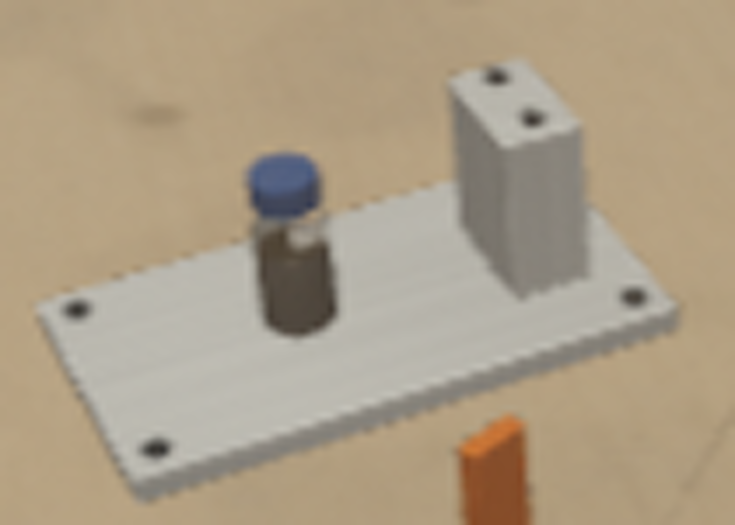

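View pics/c3.png

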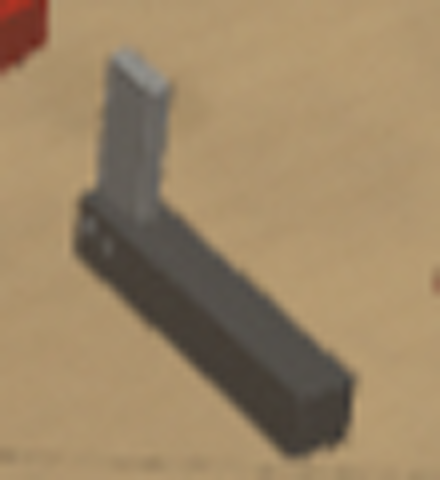

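View pics/c4.png

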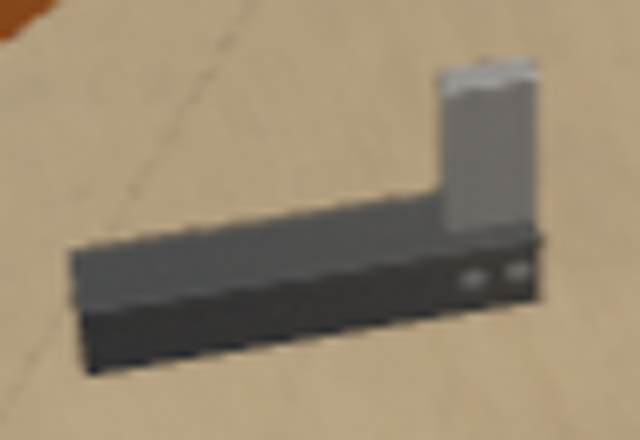

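```bash
python3 - <<'E'
from h import *
s=grab_frame('scene');e=grab_frame('side')
f=lambda d,u,v,z:np.round(ray(d,u,v,z)*1000,1)[:2]
print('plate scene');S=[f(s,150+a/6,215+b/5.4,.014) for a,b in [(72,260),(448,563),(707,392)]];print(*S, np.linalg.norm(S[0]-S[1]),np.linalg.norm(S[2]-S[1]))
print('holes',*[f(s,150+a/6,215+b/5.4,.014) for a,b in [(116,251),(451,517),(656,380)]])
S=[f(e,180+a/7,160+b/7,.014) for a,b in [(38,308),(143,488),(680,312)]];print('side',*S,np.linalg.norm(S[0]-S[1]),np.linalg.norm(S[2]-S[1]))
print('holes',*[f(e,180+a/7,160+b/7,.014) for a,b in [(76,309),(155,448),(633,297)]])
print('upright top scene',*[f(s,150+a/6,215+b/5.4,.079) for a,b in [(152,118),(208,152),(327,92),(272,55)]])
print('upright top side',*[f(e,180+a/7,160+b/7,.079) for a,b in [(450,85),(508,147),(583,128),(522,62)]])
print('cap top',f(s,150+400/6,215+218/5.4,.076),f(e,180+284/7,160+170/7,.076))
print('vial base',f(s,150+409/6,215+350/5.4,.014),f(e,180+300/7,160+318/7,.014))
print('stock scene',*[f(s,305+a/8,180+b/8,.024) for a,b in [(353,378),(300,402),(80,203)]])
print('stock side',*[f(e,225+a/8,265+b/8,.024) for a,b in [(72,250),(82,312),(538,240)]])
print('blade top scene',*[f(s,305+a/8,180+b/8,.072) for a,b in [(122,48),(168,90),(110,60),(158,100)]])
print('blade top side',*[f(e,225+a/8,265+b/8,.072) for a,b in [(440,72),(535,60),(442,95),(537,82)]])
def lb(d,lo,hi):
    pass
print('eraser',f(s,316,290,.006),f(e,178.5,259,.006))
print('orange',f(s,290,243,.0),f(e,237,255,.0), 'tips', f(s,272,221,.072),f(e,251,223,.072))
E
```

```text
plate scene
[599.9 235.8] [405.5 201.9] [422.3  96.2] 197.3336514637075 107.02677235159435
holes [595.8 221.5] [421.3 191.5] [436.3 106.4]
side [408.1 197.6] [429.   89.2] [622.3 124.9] 110.39642204347022 196.56902095701648
holes [420.8 192.8] [435.8 108.2] [609.2 138.4]
upright top scene [586.3 203.4] [559.1 196.5] [566.6 149.5] [596.1 154.6]
upright top side [560.3 192.8] [570.1 149.1] [597.2 152.2] [587.9 199.3]
cap top [497.2 161.3] [495.9 163.8]
vial base [494.4 164.5] [495. 163.]
stock scene [ 456.6 -150.4] [ 457.4 -131. ] [ 562.6 -140.5]
stock side [ 460. -132.] [ 458.4 -150.4] [ 564.4 -162.3]
blade top scene [ 566.7 -155.3] [ 542.8 -152.1] [ 564.  -148.4] [ 540.7 -146.4]
blade top side [ 545.7 -147.4] [ 567.3 -150.5] [ 544.  -154.2] [ 565.6 -157. ]
eraser [369.6  18.9] [370.6  18.2]
orange [511.1 -26.6] [492.6  -2.1] tips [525.2  13.5] [530.6   8.4]
```

```bash
cat >> h.py <<'E'
def st():
    o=r.get_obs(); M=R.from_rotvec(o['orientation']).as_matrix()
    print('t',round(o['clock'],2),'tcp',np.round(np.array(o['tcp_pos'])*1000,1),'head x',np.round(np.degrees(np.arctan2(M[1,0],M[0,0])),2),'z',np.round(M[:,2],4),'F',np.round(o['contact_force'],1),'M',np.round(o['moment'],2),'w',round(o['grip_width']*1000,1),'q',np.round(o['joints'],2)); return o,M
def to(P,o,M): # tool-frame shift
    d=np.array(P)-np.array(o['tcp_pos']); print('tool shift mm',np.round(M.T@d*1000,1))
E
python3 - <<'E'
from h import *
o,M=st(); print(M)
to((.495,.163,.15),o,M)
s=grab_frame('scene')
for u,v in [(148,397),(254,359),(90,297),(57,268),(143,334)]: print(ray(s,u,v,0).round(3))
E
```

```text
t 0.25 tcp [ 306.  -601.4  230.8] head x -63.03 z [-4.e-04  7.e-04 -1.e+00] F [ 0.6 -0.1  0.5] M [ 0.02  0.01 -0.02] w 85.5 q [ 0.99  0.48  0.02  1.56 -0.01  1.11 -0.08]
[[ 4.53555641e-01 -8.91227862e-01 -4.22492570e-04]
 [-8.91227615e-01 -4.53555832e-01  6.67229084e-04]
 [-7.86277119e-04  7.39115305e-05 -9.99999688e-01]]
tool shift mm [-595.5 -515.1   81.3]
[0.357 0.367 0.   ]
[0.317 0.198 0.   ]
[0.608 0.382 0.   ]
[0.724 0.414 0.   ]
[0.47 0.33 0.  ]
```

>>> send_rows([
  [[0,0,0],[0,0,1]],
  [[0,0,0],[0,0,1]],
  [[0,0,0],[0,0,1]],
  [[0,0,0],[0,0,0.36]],
  [[-0.036,-0.034,0],[0,0,0]],
  [[-0.036,-0.034,0],[0,0,0]],
  [[-0.036,-0.034,0],[0,0,0]],
  [[-0.036,-0.034,0],[0,0,0]],
  [[-0.036,-0.034,0],[0,0,0]],
  [[-0.036,-0.034,0],[0,0,0]],
  [[-0.036,-0.034,0],[0,0,0]],
  [[-0.036,-0.034,0],[0,0,0]],
  [[-0.0538,-0.0062,0],[0,0,0]],
  [[-0.0538,-0.0062,0],[0,0,0]],
  [[-0.0538,-0.0062,0],[0,0,0]],
  [[-0.0538,-0.0062,0],[0,0,0]],
  [[-0.0538,-0.0062,0.01],[0,0,0]],
  [[-0.0538,-0.0062,0.01],[0,0,0]],
  [[-0.0538,-0.0062,0.01],[0,0,0]],
  [[-0.0538,-0.0062,0.01],[0,0,0]],
])

```text
clock: 2.8
tcp_pos: [0.4958, 0.1639, 0.1913]
orientation: [-2.41, 2.015, -0.001]
contact_force: [0.8, 0.7, -0.2]
grip_width: 0.0854
```

```bash
python3 - <<'E'
from h import *
o,M=st(); d=snap('wrist','w1'); to((.495,.163,.03),o,M)
for P in [(.4955,.163,.076),(.4955,.163,.014),(.5632,.1717,.079),(.5632,.1717,.014)]: print(proj(d,P,o))
E
```

```text
t 2.8 tcp [495.8 163.9 191.3] head x -79.8 z [ 9.e-04  1.e-04 -1.e+00] F [ 0.8  0.7 -0.2] M [-0.04 -0.05 -0.03] w 85.4 q [-0.19  0.29 -0.29  1.94  0.1   0.92 -1.93]
tool shift mm [  0.8   1.1 161.3]
(np.float64(281.9222831032188), np.float64(200.05750096087036))
(np.float64(281.5695538343652), np.float64(185.50160934342222))
(np.float64(286.2434497132869), np.float64(122.63625182787466))
(np.float64(284.97349735825253), np.float64(122.1694223705386))
```

View pics/w1.png

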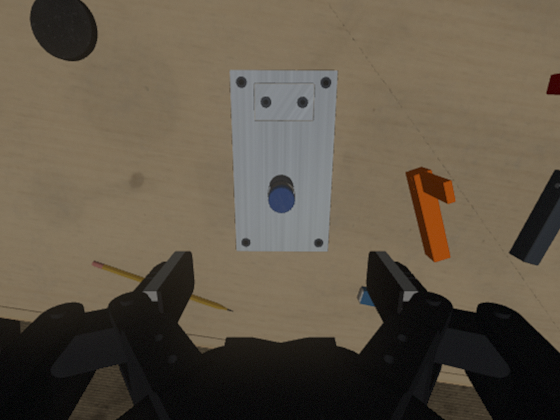

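>>> send_rows([
  [[0.0008,0.001,0.045],[0,0,0]],
  [[0,0,0.045],[0,0,0]],
  [[0,0,0.04],[0,0,0]],
  [[0,0,0.03],[0,0,0]],
  [[0,0,0.005],[0,0,0]],
  [[0,0,0],[0,0,0]],
])

```text
clock: 3.6
tcp_pos: [0.4954, 0.1615, 0.0269]
orientation: [-2.41, 2.015, -0.0]
contact_force: [-0.1, -0.6, 0.6]
grip_width: 0.0854
```

>>> send_rows([
  [[0,0,0],[0,0,0]],
  [[0,0,0],[0,0,0]],
  [[0,0,0],[0,0,0]],
  [[0,0,0],[0,0,0]],
  [[0,0,0],[0,0,0]],
  [[0,0,0],[0,0,0]],
  [[0,0,0],[0,0,0]],
  [[0,0,0],[0,0,0]],
], fingers=255, grip_force=30)

```text
clock: 4.6
tcp_pos: [0.4954, 0.1615, 0.0269]
orientation: [-2.409, 2.015, -0.001]
contact_force: [-1.3, -1.1, 5.4]
grip_width: 0.0258
```

```bash
python3 - <<'E'
from h import *
o,M=st(); d=snap('scene','s2');d=snap('wrist','w2')
a=cv2.imread('pics/s2.png');cv2.imwrite('pics/s2c.png',cv2.resize(a[180:330,130:310],None,fx=4,fy=4))
E
```

```text
t 4.6 tcp [495.4 161.5  26.9] head x -79.82 z [ 8.e-04  1.e-04 -1.e+00] F [-1.3 -1.1  5.4] M [-0.14  0.24 -0.04] w 25.8 q [-0.25  0.53 -0.24  2.06  0.22  0.58 -2.03]
```

View pics/s2c.png

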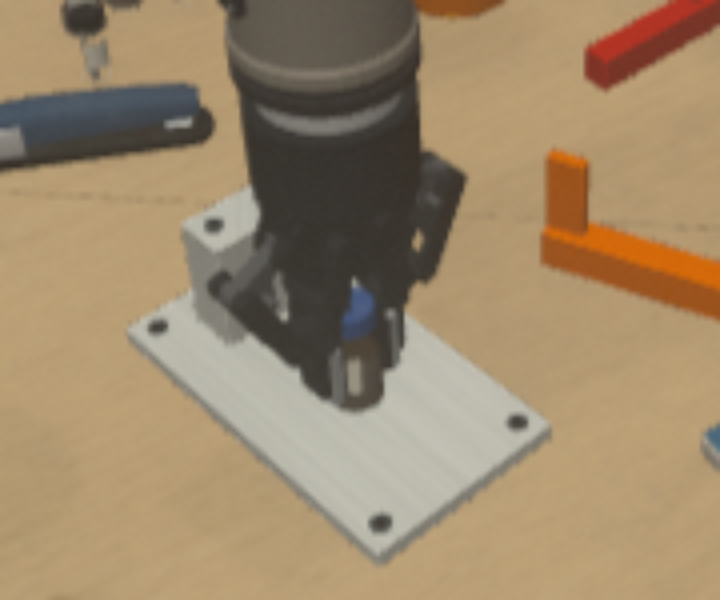

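View pics/w2.png

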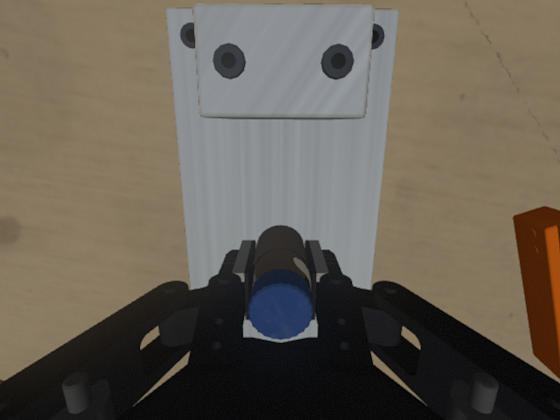

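>>> send_rows([
  [[0,0,-0.02],[0,0,0]],
  [[0,0,-0.03],[0,0,0]],
  [[-0.02,0,-0.01],[0,0,0]],
  [[-0.035,0,0],[0,0,0]],
  [[-0.035,0,0],[0,0,0]],
  [[-0.03,0,0],[0,0,0]],
  [[-0.015,0,0],[0,0,0]],
  [[0,0,0.025],[0,0,0]],
  [[0,0,0.025],[0,0,0]],
  [[0,0,0.014],[0,0,0]],
  [[0,0,0.005],[0,0,0]],
  [[0,0,0.003],[0,0,0]],
  [[0,0,0],[0,0,0]],
])

```text
clock: 6.32
tcp_pos: [0.4715, 0.2944, 0.0147]
orientation: [-2.409, 2.015, -0.0]
contact_force: [0.2, -0.1, -0.7]
grip_width: 0.0258
```

```bash
python3 - <<'E'
from h import *
o,M=st(); d=snap('scene','s3');d=snap('side','e3')
a=cv2.imread('pics/s3.png')[230:370,80:240];b=cv2.imread('pics/e3.png')[110:250,150:310]
cv2.imwrite('pics/s3c.png',cv2.resize(np.hstack([a,b]),None,fx=2.5,fy=2.5))
E
```

```text
t 6.33 tcp [471.5 294.4  14.7] head x -79.84 z [ 7.e-04  4.e-04 -1.e+00] F [ 0.2 -0.1 -0.7] M [-0.01  0.   -0.01] w 25.8 q [-0.48  0.59 -0.25  1.98  0.24  0.6  -2.28]
```

View pics/s3c.png

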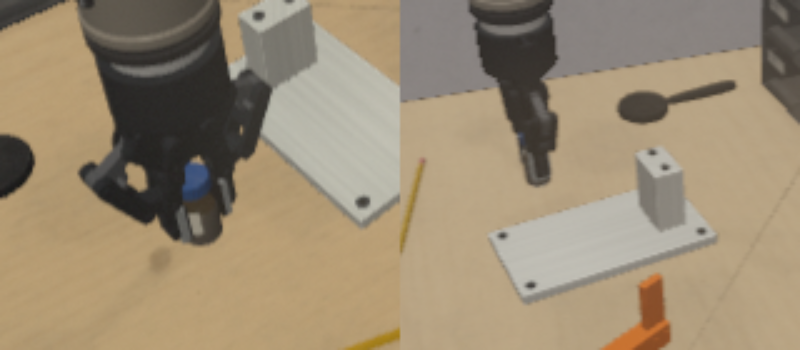

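Vial is about 2 mm above the desk (contact not yet felt). I'll lower until there is force.

>>> send_rows([
  [[0,0,0.0015],[0,0,0]],
  [[0,0,0],[0,0,0]],
])

```text
clock: 6.68
tcp_pos: [0.4713, 0.2943, 0.013]
orientation: [-2.409, 2.016, -0.0]
contact_force: [-0.4, 0.3, 0.0]
grip_width: 0.0259
```

>>> send_rows([
  [[0,0,0.001],[0,0,0]],
  [[0,0,0],[0,0,0]],
])

```text
clock: 6.92
tcp_pos: [0.4714, 0.2943, 0.0129]
orientation: [-2.409, 2.016, -0.001]
contact_force: [-3.1, -1.9, 11.4]
grip_width: 0.0256
```

>>> send_rows([
  [[0,0,-0.0005],[0,0,0]],
  [[0,0,0],[0,0,0]],
  [[0,0,0],[0,0,0]],
  [[0,0,0],[0,0,0]],
  [[0,0,0],[0,0,0]],
  [[0,0,0],[0,0,0]],
  [[0,0,0],[0,0,0]],
  [[0,0,0],[0,0,0]],
], fingers=0)

```text
clock: 7.92
tcp_pos: [0.4712, 0.2943, 0.0123]
orientation: [-2.41, 2.016, 0.0]
contact_force: [0.2, 0.6, 1.0]
grip_width: 0.0852
```

>>> send_rows([
  [[0,0,-0.03],[0,0,0]],
  [[0,0,-0.06],[0,0,0]],
  [[0,0,-0.06],[0,0,0]],
  [[0,0,0],[0,0,0]],
])

```text
clock: 8.43
tcp_pos: [0.4739, 0.2964, 0.1674]
orientation: [-2.402, 2.01, -0.004]
contact_force: [-0.1, 1.2, -0.6]
grip_width: 0.0855
```

```bash
python3 - <<'E'
from h import *
o,M=st(); d=snap('scene','s4');d=snap('side','e4');w=snap('wrist','w4')
a=cv2.imread('pics/s4.png')[230:370,80:240];b=cv2.imread('pics/e4.png')[110:250,150:310]
cv2.imwrite('pics/s4c.png',cv2.resize(np.hstack([a,b]),None,fx=2.5,fy=2.5))
# target above square, jaw heading 83.4 or -96.6
to((.5123,-.1472,.17),o,M)
E
```

```text
t 8.43 tcp [473.9 296.4 167.4] head x -79.84 z [ 0.0082  0.0055 -1.    ] F [-0.1  1.2 -0.6] M [ 0.01 -0.01  0.01] w 85.5 q [-0.42  0.37 -0.31  1.89  0.15  0.89 -2.2 ]
tool shift mm [443.4  40.3  -4.7]
```

View pics/s4c.png

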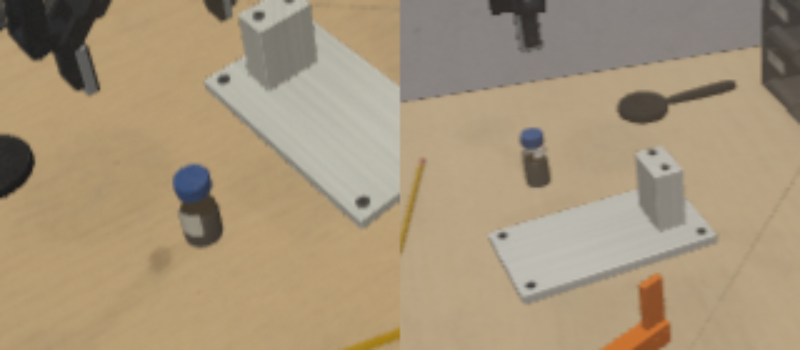

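View pics/w4.png

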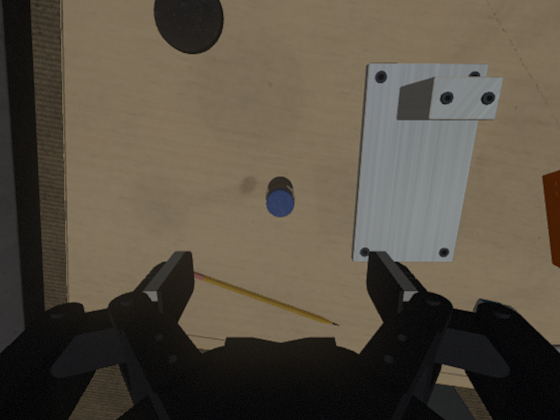

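>>> send_rows([
  [[0.02,0.0,0],[0,0,0]],
  [[0.042,0.004,0],[0,0,0]],
  [[0.042,0.004,0],[0,0,0]],
  [[0.042,0.004,0],[0,0,0]],
  [[0.042,0.004,0],[0,0,0]],
  [[0.042,0.004,0],[0,0,0]],
  [[0.042,0.004,0],[0,0,0]],
  [[0.042,0.004,0],[0,0,0]],
  [[0.042,0.004,0],[0,0,0]],
  [[0.042,0.004,0],[0,0,0]],
  [[0.042,0.004,0],[0,0,0]],
  [[0.003,0.0,0],[0,0,0]],
  [[0,0,0],[0,0,1]],
  [[0,0,0],[0,0,1]],
  [[0,0,0],[0,0,1]],
  [[0,0,0],[0,0,0.36]],
  [[0,0,0],[0,0,0]],
])

```text
clock: 10.7
tcp_pos: [0.5095, -0.1487, 0.1618]
orientation: [2.09, -2.344, -0.001]
contact_force: [0.2, -0.7, 0.6]
grip_width: 0.0856
```

```bash
python3 - <<'E'
from h import *
o,M=st(); w=snap('wrist','w5')
to((.5123,-.1472,.02),o,M)
E
```

```text
t 10.7 tcp [ 509.5 -148.7  161.8] head x -96.55 z [-1.1e-03  2.0e-04 -1.0e+00] F [ 0.2 -0.7  0.6] M [-0.01 -0.03  0.05] w 85.6 q [ 0.23  0.33 -0.07  1.96  0.03  0.85 -1.55]
tool shift mm [ -1.8  -2.8 141.8]
```

View pics/w5.png

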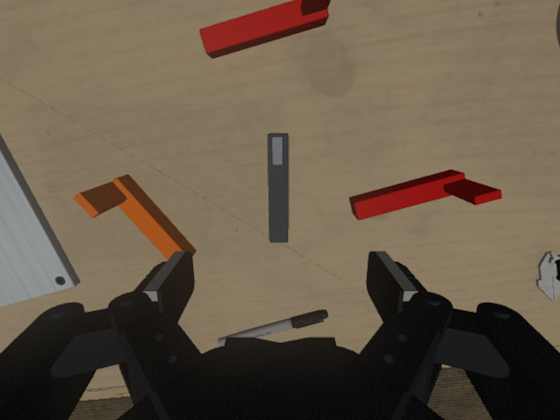

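```bash
python3 - <<'E'
from h import *
o,M=st(); w=grab_frame('wrist')
a=cv2.imread('pics/w5.png'); cv2.imwrite('pics/w5c.png',cv2.resize(a[120:255,240:320],None,fx=4.4,fy=4.4))
A=np.array([ray(w,u,v,.024,o) for u,v in [(268,133),(288.5,133),(269,242),(288,242)]])
print(A.round(4)); t=A[2:].mean(0);h=A[:2].mean(0);print(t,h,np.linalg.norm(h-t),np.degrees(np.arctan2(*(h-t)[[1,0]])))
c=(t+h)/2; u=(h-t)/np.linalg.norm(h-t); g=c-.012*u; g[2]=.003; print(c,g); to(g,o,M)
E
```

```text
t 10.75 tcp [ 509.6 -148.7  162. ] head x -96.54 z [-8.e-04  1.e-04 -1.e+00] F [-0.6 -0.3 -0.4] M [-0.03 -0.02  0.  ] w 85.3 q [ 0.23  0.33 -0.07  1.96  0.03  0.85 -1.55]
[[ 0.5683 -0.1434  0.024 ]
 [ 0.5662 -0.1624  0.024 ]
 [ 0.4592 -0.1307  0.024 ]
 [ 0.4569 -0.1503  0.024 ]]
[ 0.45803722 -0.14050984  0.024     ] [ 0.56725145 -0.1528683   0.024     ] 0.10991123383523602 -6.456011809865638
[ 0.51264434 -0.14668907  0.024     ] [ 0.50072043 -0.14533979  0.003     ]
tool shift mm [ -2.3   9.1 159. ]
```

View pics/w5c.png

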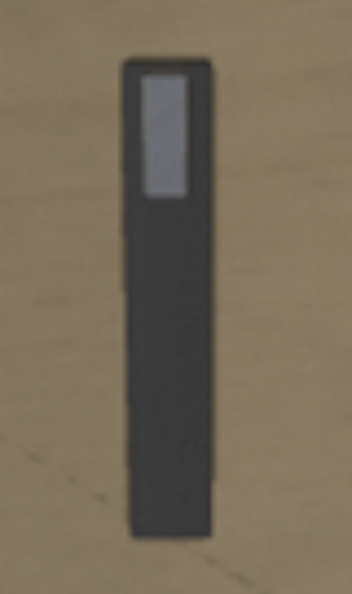

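>>> send_rows([
  [[-0.0023,0.0091,0.03],[0,0,0]],
  [[0,0,0.045],[0,0,0]],
  [[0,0,0.04],[0,0,0]],
  [[0,0,0.03],[0,0,0]],
  [[0,0,0.012],[0,0,0]],
  [[0,0,0.002],[0,0,0]],
  [[0,0,0],[0,0,0]],
])

```text
clock: 11.68
tcp_pos: [0.5021, -0.1457, 0.0042]
orientation: [-2.089, 2.345, -0.002]
contact_force: [0.2, -0.8, -0.2]
grip_width: 0.0855
```

```bash
python3 - <<'E'
from h import *
o,M=st(); to((.5007,-.1453,.003),o,M)
E
```

```text
t 11.68 tcp [ 502.1 -145.7    4.2] head x -96.62 z [ 1.6e-03 -3.0e-04 -1.0e+00] F [ 0.2 -0.8 -0.2] M [ 0.   -0.05  0.04] w 85.5 q [ 0.21  0.56 -0.06  2.07  0.07  0.51 -1.59]
tool shift mm [-0.2  1.4  1.2]
```

>>> send_rows([
  [[0,0.001,0.001],[0,0,0]],
  [[0,0,0],[0,0,0]],
  [[0,0,0],[0,0,0]],
  [[0,0,0],[0,0,0]],
  [[0,0,0],[0,0,0]],
  [[0,0,0],[0,0,0]],
  [[0,0,0],[0,0,0]],
  [[0,0,0],[0,0,0]],
], fingers=255, grip_force=100)

```text
clock: 12.68
tcp_pos: [0.5004, -0.1455, 0.0029]
orientation: [-2.089, 2.346, -0.0]
contact_force: [-1.3, 0.3, 6.4]
grip_width: 0.018
```

```bash
python3 - <<'E'
from h import *
o,M=st(); snap('side','e6');w=snap('wrist','w6')
a=cv2.imread('pics/e6.png'); cv2.imwrite('pics/e6c.png',cv2.resize(a[200:340,200:330],None,fx=4,fy=4))
E
```

```text
t 12.68 tcp [ 500.4 -145.5    2.9] head x -96.62 z [ 2.e-04 -1.e-04 -1.e+00] F [-1.3  0.3  6.4] M [0.06 0.29 0.05] w 18.0 q [ 0.21  0.57 -0.06  2.07  0.07  0.51 -1.59]
```

View pics/e6c.png

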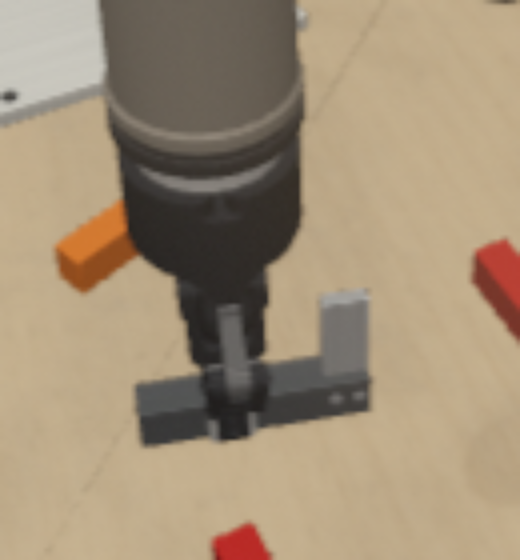

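View pics/w6.png

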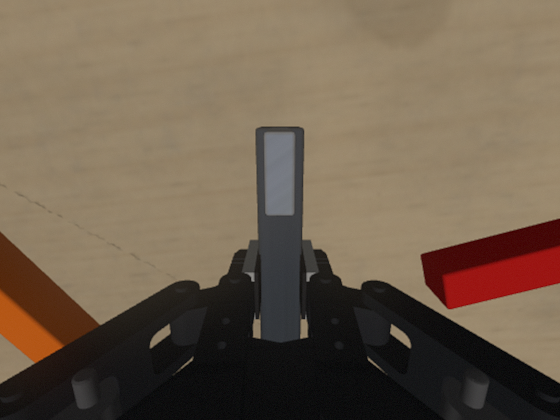

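```bash
python3 - <<'E'
from h import *
o,M=st(); w=grab_frame('wrist')
a=cv2.imread('pics/w1.png'); cv2.imwrite('pics/w1c.png',cv2.resize(a[60:260,220:350],None,fx=4,fy=3,interpolation=2))
o1={'tcp_pos':[.4958,.1639,.1913],'orientation':R.from_matrix(np.column_stack([[np.cos(np.radians(-79.8)),np.sin(np.radians(-79.8)),0],[np.sin(np.radians(-79.8)),-np.cos(np.radians(-79.8)),0],[.0009,.0001,-1]])).as_rotvec()}
A=np.array([ray(w,u,v,.014,o1) for u,v in [(230,70),(337.5,70),(236.5,251),(328,251)]]);print(A.round(4),A.mean(0))
d=A[0]-A[2];print(np.degrees(np.arctan2(d[1],d[0])));d=A[1]-A[3];print(np.degrees(np.arctan2(d[1],d[0])))
F=np.array([ray(w,u,v,.079,o1) for u,v in [(253,121),(314,121)]]);print(F.round(4),F.mean(0));d=F[0]-F[1];print(np.degrees(np.arctan2(d[1],d[0]))-90,np.linalg.norm(d))
E
```

```text
t 12.78 tcp [ 500.4 -145.5    2.9] head x -96.63 z [ 3.e-04 -2.e-04 -1.e+00] F [-1.  -0.5  6.5] M [0.05 0.36 0.04] w 18.2 q [ 0.21  0.57 -0.06  2.07  0.07  0.51 -1.59]
[[0.6028 0.2351 0.014 ]
 [0.622  0.1287 0.014 ]
 [0.4071 0.2013 0.014 ]
 [0.4265 0.0939 0.014 ]] [0.51458201 0.16473881 0.014     ]
9.781185973796605
10.084902797385357
[[0.5593 0.1991 0.079 ]
 [0.5684 0.1488 0.079 ]] [0.5638169  0.17398245 0.079     ]
10.2417379589034 0.05112867202250755
```

View pics/w1c.png

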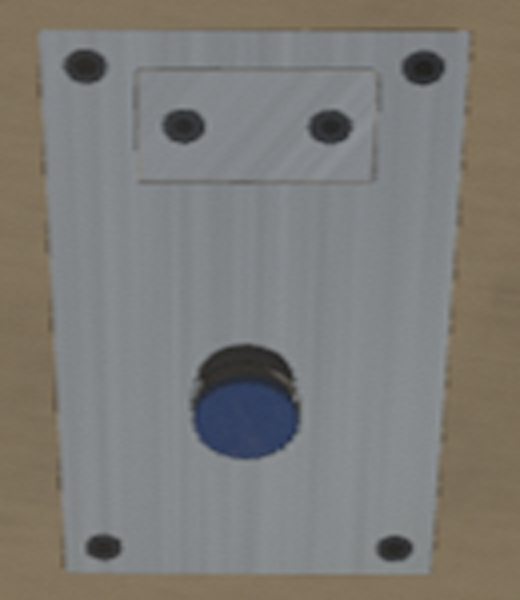

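>>> send_rows([
  [[0,0,-0.02],[0,0,0]],
  [[0,0,-0.04],[0,0,0]],
  [[0,0,-0.04],[0,0,0]],
  [[0,0,-0.02],[0,0,0]],
  [[0,0,0],[0,0,-0.8]],
  [[0,0,0],[0,0,-0.8]],
  [[0,0,0],[0,0,-0.8]],
  [[0,0,0],[0,0,-0.92]],
  [[-0.0224,-0.0045,0],[0,0,0]],
  [[-0.036,-0.004,0],[0,0,0]],
  [[-0.04,-0.005,0],[0,0,0]],
  [[-0.04,-0.005,0],[0,0,0]],
  [[-0.04,-0.005,0],[0,0,0]],
  [[-0.04,-0.005,0],[0,0,0]],
  [[-0.036,-0.005,0],[0,0,0]],
  [[-0.03,-0.003,0],[0,0,0]],
  [[-0.018,-0.002,0],[0,0,0]],
  [[0,0,0],[0,0,0]],
])

```text
clock: 15.08
tcp_pos: [0.4855, 0.1599, 0.1221]
orientation: [2.408, -2.017, -0.001]
contact_force: [0.4, -0.8, -2.8]
grip_width: 0.0181
```

```bash
python3 - <<'E'
from h import *
o,M=st(); w=snap('wrist','w7');snap('scene','s7')
to((.4858,.159,.03),o,M)
E
```

```text
t 15.07 tcp [485.5 159.9 122.1] head x -79.91 z [-5.e-04  1.e-04 -1.e+00] F [ 0.4 -0.8 -2.8] M [0.   0.04 0.03] w 18.1 q [-0.24  0.36 -0.24  2.03  0.12  0.76 -1.95]
tool shift mm [ 1.  -0.2 92.1]
```

View pics/w7.png

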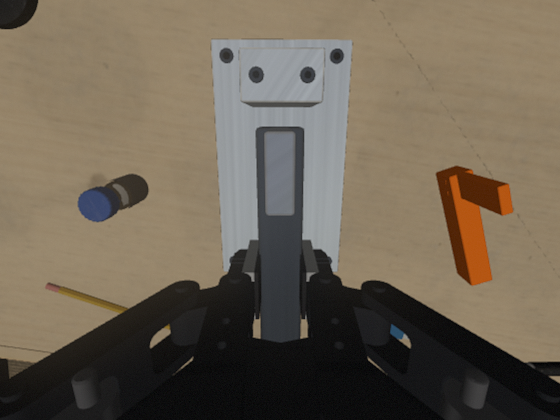

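View pics/s7.png

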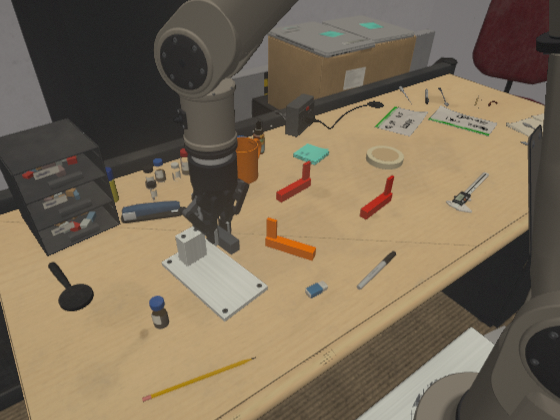

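>>> send_rows([
  [[0.001,0,0.02],[0,0,0]],
  [[0,0,0.03],[0,0,0]],
  [[0,0,0.03],[0,0,0]],
  [[0,0,0.012],[0,0,0]],
  [[0,0,0.005],[0,0,0]],
  [[0,0,0.004],[0,0,0]],
  [[0,0,0.001],[0,0,0]],
  [[0,0,0],[0,0,0]],
])

```text
clock: 16.18
tcp_pos: [0.4863, 0.1582, 0.0208]
orientation: [-2.406, 2.019, -0.001]
contact_force: [0.2, 0.0, -2.2]
grip_width: 0.0179
```

```bash
python3 - <<'E'
from h import *
o,M=st(); w=snap('wrist','w8');snap('scene','s8');snap('side','e8')
a=cv2.imread('pics/s8.png')[200:330,140:290];b=cv2.imread('pics/e8.png')[130:260,160:310]
cv2.imwrite('pics/s8c.png',cv2.resize(np.hstack([a,b]),None,fx=2.6,fy=2.6,interpolation=2))
E
```

```text
t 16.18 tcp [486.3 158.2  20.8] head x -80.02 z [ 9.e-04  3.e-04 -1.e+00] F [ 0.2  0.  -2.2] M [-0.01  0.03  0.01] w 17.9 q [-0.27  0.53 -0.2   2.08  0.2   0.55 -2.01]
```

View pics/s8c.png

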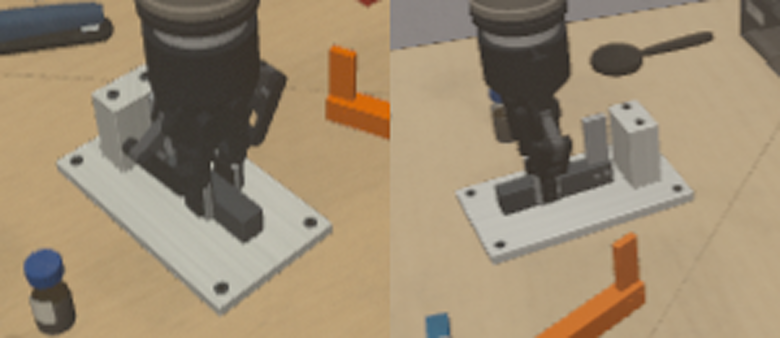

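View pics/w8.png

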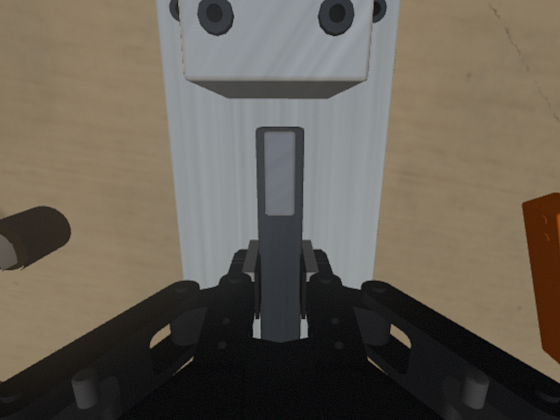

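>>> send_rows([
  [[0,0,0.003],[0,0,0]],
  [[0,0,0.001],[0,0,0]],
  [[0,0,0.001],[0,0,0]],
  [[0,0,0],[0,0,0]],
])

```text
clock: 16.82
tcp_pos: [0.4861, 0.1582, 0.0168]
orientation: [2.406, -2.02, 0.001]
contact_force: [-4.9, -2.2, 19.0]
grip_width: 0.0179
```

```bash
python3 -c "
from h import *
st()"
```

```text
t 16.82 tcp [486.1 158.2  16.8] head x -80.03 z [ 4.e-04 -5.e-04 -1.e+00] F [-4.9 -2.2 19. ] M [-0.43  1.24 -0.04] w 17.9 q [-0.28  0.54 -0.2   2.08  0.2   0.54 -2.02]
```

>>> send_rows([
  [[0,-0.003,0],[0,0,0]],
  [[0,-0.003,0],[0,0,0]],
  [[0,-0.002,0],[0,0,0]],
  [[0,0,0],[0,0,0]],
])

```text
clock: 17.32
tcp_pos: [0.4924, 0.1595, 0.0168]
orientation: [2.405, -2.018, -0.001]
contact_force: [-10.0, -1.6, 24.2]
grip_width: 0.0178
```

```bash
python3 - <<'E'
from h import *
o,M=st(); w=snap('wrist','w9');snap('side','e9')
a=cv2.imread('pics/e9.png')[150:235,170:300]
cv2.imwrite('pics/e9c.png',cv2.resize(a,None,fx=6,fy=6,interpolation=2))
E
```

```text
t 17.32 tcp [492.4 159.5  16.8] head x -80.0 z [-0.0022 -0.0012 -1.    ] F [-10.   -1.6  24.2] M [-0.38  2.17  0.03] w 17.8 q [-0.27  0.54 -0.2   2.07  0.2   0.55 -2.01]
```

View pics/e9c.png

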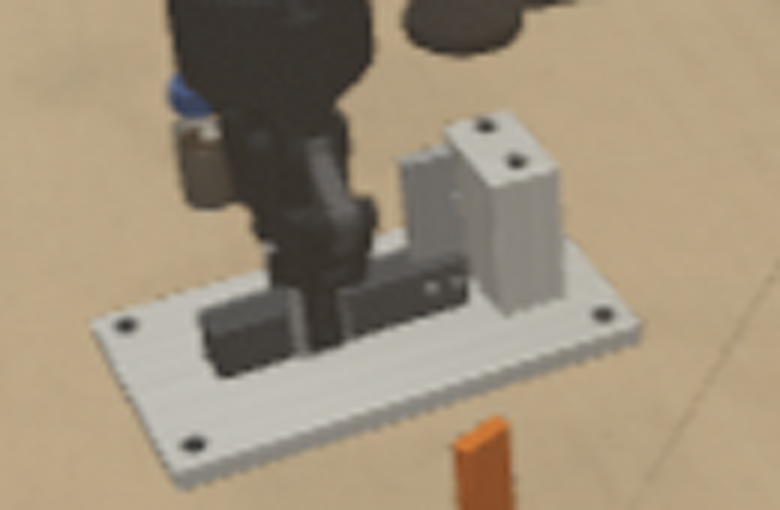

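View pics/w9.png

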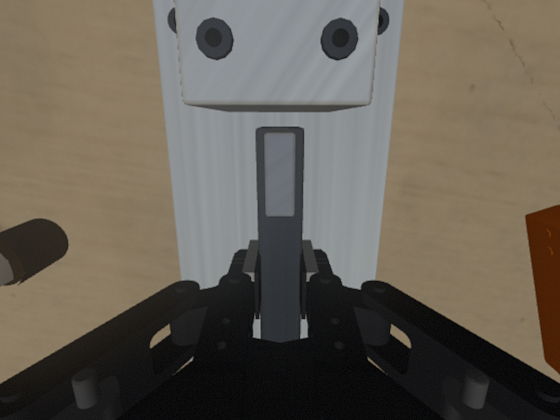

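>>> send_rows([
  [[0,-0.002,0],[0,0,0]],
  [[0,-0.002,0],[0,0,0]],
  [[0,-0.0015,0],[0,0,0]],
  [[0,0,0],[0,0,0]],
])

```text
clock: 17.92
tcp_pos: [0.4978, 0.1606, 0.0168]
orientation: [2.405, -2.018, -0.001]
contact_force: [-11.8, -1.8, 24.8]
grip_width: 0.0183
```

```bash
python3 -c "
from h import *
st()"
```

```text
t 17.93 tcp [497.8 160.6  16.8] head x -80.0 z [-0.0022 -0.0011 -1.    ] F [-11.8  -1.8  24.8] M [-0.43  2.12 -0.02] w 18.3 q [-0.27  0.55 -0.2   2.05  0.2   0.56 -2.01]
```

>>> send_rows([
  [[0,-0.001,0],[0,0,0]],
  [[0,-0.001,0],[0,0,0]],
  [[0,0,0],[0,0,0]],
])

```text
clock: 18.3
tcp_pos: [0.4988, 0.1607, 0.0168]
orientation: [2.404, -2.017, -0.003]
contact_force: [-14.8, -2.3, 27.7]
grip_width: 0.0181
```

```bash
python3 -c "
from h import *
st();snap('wrist','w10')"
```

```text
t 18.3 tcp [498.8 160.7  16.8] head x -79.99 z [-0.0038 -0.0018 -1.    ] F [-14.8  -2.3  27.7] M [-0.44  2.68 -0.03] w 18.1 q [-0.27  0.55 -0.2   2.05  0.2   0.56 -2.01]
```

View pics/w10.png

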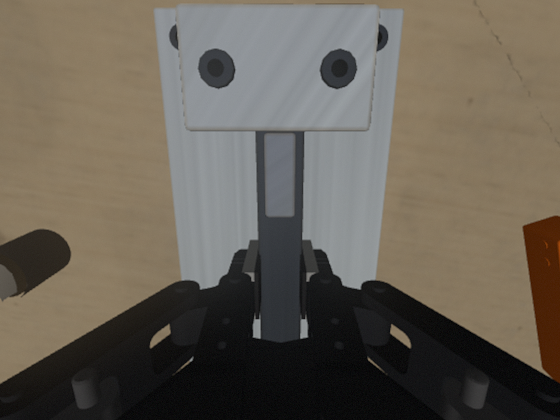

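>>> send_rows([
  [[0,-0.001,0],[0.03,0,0]],
  [[0,-0.001,0],[0.03,0,0]],
  [[0,-0.001,0],[0.03,0,0]],
  [[0,0,0],[0,0,0]],
])

```text
clock: 18.85
tcp_pos: [0.4988, 0.1607, 0.0168]
orientation: [2.405, -2.017, 0.001]
contact_force: [-21.4, -4.1, 38.7]
grip_width: 0.0183
```

```bash
python3 -c "
from h import *
st()"
```

```text
t 18.85 tcp [498.8 160.7  16.8] head x -79.97 z [-0.0011 -0.0024 -1.    ] F [-21.4  -4.1  38.7] M [-0.63  4.58 -0.06] w 18.3 q [-0.27  0.55 -0.2   2.05  0.2   0.56 -2.01]
```

>>> send_rows([
  [[0,-0.001,-0.0002],[0.01,0,0]],
  [[0,-0.001,-0.0002],[0.01,0,0]],
  [[0,-0.001,0],[0,0,0]],
  [[0,-0.001,0],[0,0,0]],
  [[0,0,0],[0,0,0]],
  [[0,0,0],[0,0,0]],
])

```text
clock: 19.6
tcp_pos: [0.4988, 0.1607, 0.0168]
orientation: [2.402, -2.013, -0.003]
contact_force: [-32.0, -4.1, 47.3]
grip_width: 0.018
```

```bash
python3 - <<'E'
from h import *
o,M=st(); snap('side','e11');snap('scene','s11');snap('wrist','w11')
a=cv2.imread('pics/e11.png')[150:235,170:300]
cv2.imwrite('pics/e11c.png',cv2.resize(a,None,fx=6,fy=6,interpolation=2))
a=cv2.imread('pics/s11.png')[210:320,150:280]
cv2.imwrite('pics/s11c.png',cv2.resize(a,None,fx=5,fy=5,interpolation=2))
E
```

```text
t 19.6 tcp [498.8 160.7  16.8] head x -79.93 z [-0.0062 -0.0047 -1.    ] F [-32.   -4.1  47.3] M [-0.76  6.5  -0.09] w 18.0 q [-0.27  0.55 -0.2   2.05  0.2   0.57 -2.01]
```

View pics/e11c.png

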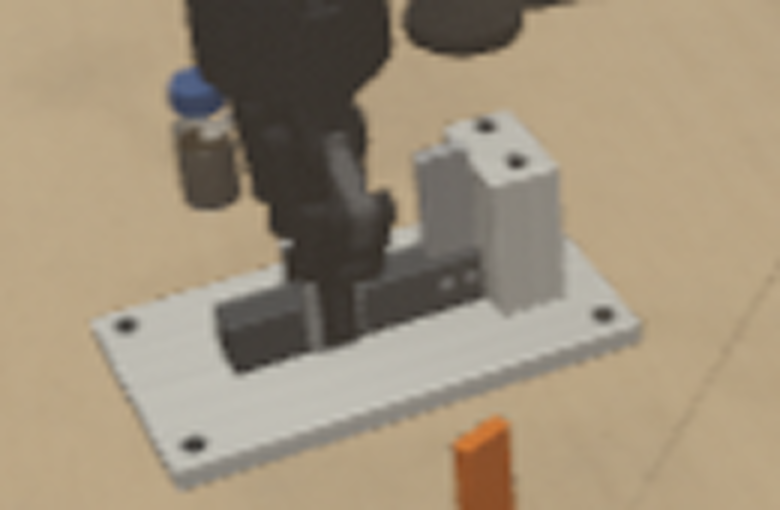

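View pics/s11c.png

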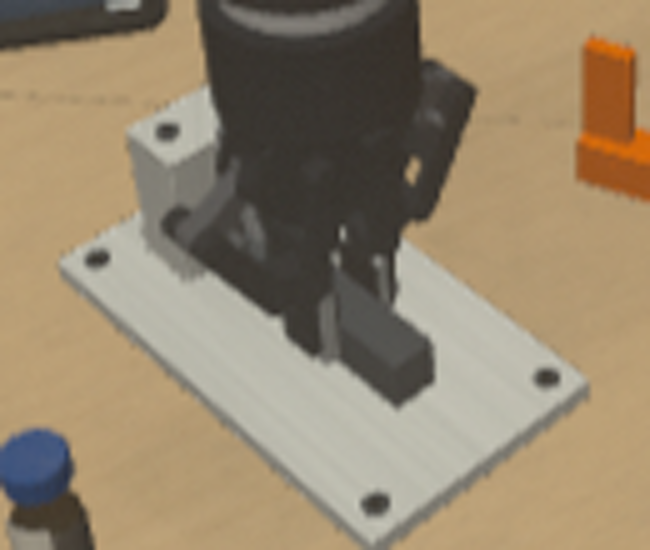

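View pics/w11.png

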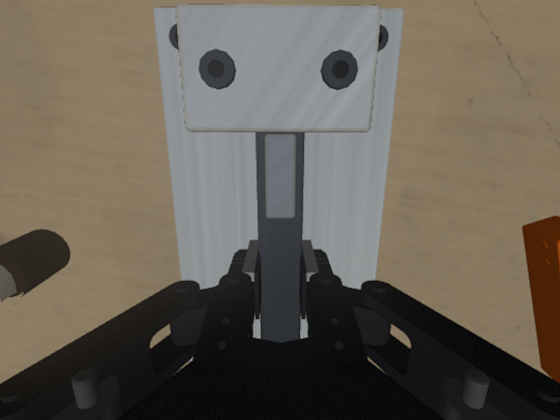

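>>> send_rows([
  [[0,0,0],[0.05,-0.02,0]],
  [[0,0,0],[0.05,-0.02,0]],
  [[0,0,0],[0.04,-0.01,0]],
  [[0,0,0],[0,0,0]],
  [[0,0,0],[0,0,0]],
])

```text
clock: 20.38
tcp_pos: [0.499, 0.1608, 0.0168]
orientation: [-2.404, 2.015, -0.005]
contact_force: [-31.0, -4.9, 46.6]
grip_width: 0.0179
```

```bash
python3 -c "
from h import *
st()"
```

```text
t 20.38 tcp [499.  160.8  16.8] head x -79.93 z [ 0.0053  0.0017 -1.    ] F [-31.   -4.9  46.6] M [-0.98  6.89 -0.09] w 17.9 q [-0.27  0.55 -0.2   2.06  0.2   0.55 -2.01]
```

>>> send_rows([
  [[0,0,0],[-0.06,0,0]],
  [[0,0,0],[0,0,0]],
  [[0,0,0],[0,0,0]],
  [[0,0,0],[0,0,0]],
  [[0,0,0],[0,0,0]],
  [[0,0,0],[0,0,0]],
])

```text
clock: 21.12
tcp_pos: [0.4989, 0.1608, 0.0167]
orientation: [-2.407, 2.017, 0.001]
contact_force: [-31.1, -4.6, 46.9]
grip_width: 0.0179
```

```bash
python3 - <<'E'
from h import *
for i in range(3): o,M=st(); w=snap('wrist','w12')
s=snap('scene','s12');e=snap('side','e12')
a=cv2.imread('pics/w12.png');cv2.imwrite('pics/w12c.png',cv2.resize(a[90:240,210:350],None,fx=4,fy=4,interpolation=2))
a=cv2.imread('pics/e12.png')[155:225,195:265];cv2.imwrite('pics/e12c.png',cv2.resize(a,None,fx=8,fy=8,interpolation=2))
E
```

```text
t 21.12 tcp [498.9 160.8  16.7] head x -79.92 z [-0.e+00  8.e-04 -1.e+00] F [-31.1  -4.6  46.9] M [-0.94  6.67 -0.06] w 17.9 q [-0.27  0.55 -0.2   2.05  0.2   0.55 -2.  ]
t 21.18 tcp [498.9 160.7  16.8] head x -79.92 z [ 0.e+00  8.e-04 -1.e+00] F [-30.9  -5.   47. ] M [-0.98  6.69 -0.11] w 17.8 q [-0.27  0.55 -0.2   2.05  0.2   0.55 -2.  ]
t 21.23 tcp [498.9 160.8  16.8] head x -79.92 z [ 1.e-04  8.e-04 -1.e+00] F [-30.4  -4.3  47.8] M [-0.94  6.65 -0.06] w 18.0 q [-0.27  0.55 -0.2   2.05  0.2   0.55 -2.  ]
```

View pics/w12c.png

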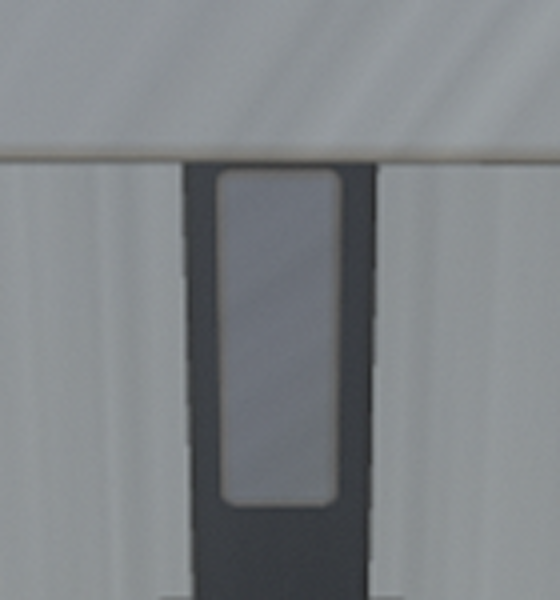

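View pics/e12c.png

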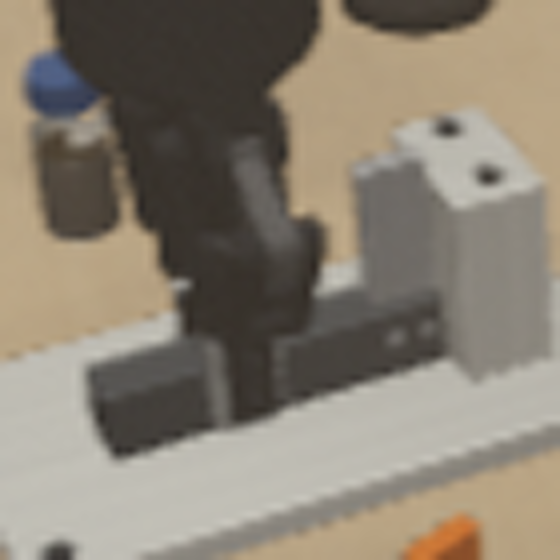

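View pics/s12.png

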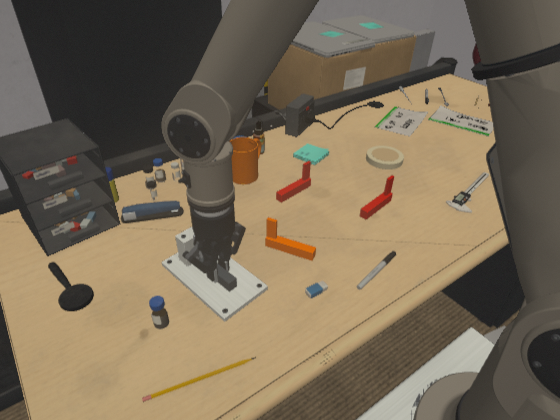

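```bash
python3 - <<'E'
from h import *
o,M=st(); w=grab_frame('wrist')
for n,ori in [('w10',[2.404,-2.017,-.003]),('w11',[2.402,-2.013,-.003]),('w12',o['orientation'])]:
    g=cv2.cvtColor(cv2.imread(f'pics/{n}.png'),cv2.COLOR_BGR2GRAY)[122:142,272:290].mean(1)
    print(n,g.round(0).astype(int))
    oo={'tcp_pos':o['tcp_pos'],'orientation':ori}
    u=np.array([.985,.174,0]); c=np.array([.4989,.1608,0])+.0673*u
    P=lambda z,dx=0:round(proj(w,c+np.array([0,0,z])+dx*u,oo)[1],2)
    print('  face top',P(.079),'blade top',P(.086),'stocktop edge',P(.038),'tip if 0.5mm off',P(.086,-.0005))
E
```

```text
t 21.38 tcp [498.9 160.7  16.8] head x -79.92 z [-0.e+00  7.e-04 -1.e+00] F [-31.8  -4.4  47.1] M [-0.93  6.72 -0.03] w 17.9 q [-0.27  0.55 -0.2   2.05  0.2   0.55 -2.  ]
w10 [145 145 145 146 142 136 131 127 104  71  67  93 107 108 111 112 112 112
 113 113]
  face top 130.4 blade top 131.51 stocktop edge 126.49 tip if 0.5mm off 133.63
w11 [144 144 145 145 145 141 135 130 126 100  67  66  92 106 108 111 112 112
 112 112]
  face top 131.2 blade top 132.47 stocktop edge 126.68 tip if 0.5mm off 134.6
w12 [145 145 146 144 139 134 129 116  85  62  85 103 108 111 112 112 112 113
 113 113]
  face top 129.39 blade top 130.27 stocktop edge 126.25 tip if 0.5mm off 132.4
```

```bash
python3 -c "
from h import *
print(r.hand_in()); st()"
```

```text
the job is handed in; nothing more can be done
None
the job is handed in; nothing more can be done
```

The job is handed in at about 21 s, with the square held in the corner. It is pressed about 47 N down and about 31 N toward the upright. Roughly 20 N of that should reach the face once plate friction (taken as 0.25) is allowed for.

- **Vial:** I took it off the plate first and stood it upright on the desk, left of the plate at about (0.471, 0.294) m. Both fixed cameras showed it standing there.
- **Square:** I used the dark square, not the orange or red look-alikes. I gripped it by the stock about 12 mm from its middle, set it down on the plate and slid it along until the fingers stopped moving forward as I kept pushing.
- **Contact:** The fingertips stopped about 67 mm short of where I had measured the upright's face, which matches the square's length. They stayed put as the push grew.
- **Square sits flat:** The gripper is vertical and its height did not change as I pressed harder. When I tilted it about 0.4° and back, the seam between the blade and the upright stayed the same within about 0.06 mm, so the square did not tilt with it.
- **One small disagreement:** The seam in the wrist picture is about 1.5 pixels (0.35 mm) wider than I predicted. It was the same at every tilt, so I put it down to rounded edges and camera calibration. I could not rule out a very small gap at the tip.
- **Other objects:** The last scene picture shows the eraser, the petri dish and the look-alike squares apparently where they were at the start. I checked this by eye only.

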